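True up a record crate's end board with a try square

TASK

The loose end board of the half-built record crate (the right-hand one, seen from the robot) leans inwards. Take the try square, press its stock flat on the crate's floor and its upright edge against the board's inner face, and gently bring the board up until the square sits flush on both faces with no gap; keep it pressed there for a good second with only about 5 N on each face. Then stand the square back on the bench beside the crate; move the board with the square only, and leave the screwdriver, tin and glue alone.

Things in the scene. Friction and masses are not known exactly. Their poses are not given: they have to be found in the camera images.
- square_grip (a point): Try square standing on its stock: a dark wood bar 140 long, 24 thick, 45 mm high (about 0.2 kg), a steel blade (3 thick, 22 wide, top 120 mm up) rising at one end, the heel. This point is in the stock, 22.5 mm up, mid-thickness, 85 mm behind the heel face, 55 mm from the free end; a gripper here clears the blade. x across the thickness (grip so), y along the stock from heel to free end, z up.
- square_heel (a point): The square's outer corner: the lower edge of the heel face, mid-thickness. The heel face and the blade's outer edge lie in one plane, square to the stock's underside, and face along the square's -y. Axes as for square_grip.
- square: The same try square; origin under the middle of the stock, on its underside. Axes as for square_grip. Bearing on the upright board by friction, it can carry part of a downward push, so push down a little harder once it touches.
- crate: Rubber mat under the half-built crate, 230 x 350 x 3 mm; origin at the centre of its underside, on the bench. y runs along the crate's length, from the loose end towards the fixed end, z up. Crate and mat do not shift.
- floor_board: Floor of the pine crate (no sides yet), 200 (x) x 320 (y) x 12 mm, on the mat. Origin at the centre of its underside: its top face is at z = +12 mm, 15 mm above the bench. At its +y end stands the fixed end board (14 thick, 130 mm high, inner face at y = +146 mm), at its -y end the loose one. Axes as for crate.
- end_board: Loose pine end board, 200 wide, 14 thick, 130 mm high, hand slot 80-104 mm up. Snug screws: pivots stiffly (0.15 N m dry friction) on its lower inner edge, stays where left; leans in 4-9 degrees at first. Origin mid that edge, on the floor's top (floor_board y = -146 mm), which stays put; x along it, z up the inner face, +y inward. Square: z parallel to floor_board's z. 20 N damages it.
- board_top (a point): Middle of the loose end board's upper inner edge, 130 mm from its lower edge. Axes as for end_board.
- screwdriver: Screwdriver lying on the bench, a bystander. Origin under its middle.
- screw_tin: Aluminium tin of screws, 64 mm wide, 55 mm high, a bystander. Origin under its middle.
- glue: White glue bottle, 52 mm wide, 110 mm high, a bystander. Origin under its middle.
Mind the look-alikes: they are no part of the job. Of the things that look like the square, the largest one is meant.

How it is judged:
By the outcome, as a careful person would: the job done as asked, in the order asked, and still so for the second after the job is handed in, with the robot touching nothing.
It also fails if it takes over 72 s, if anything falls off the work surface, if the arm or the gripper's body presses on something with over 40 N, if the wrist force passes 120 N, or if a joint passes its speed limit or range.

ROBOT

A 7-joint arm with a two-finger parallel gripper is mounted at the origin on the work surface. World frame = base frame: x ahead of the robot, y to its left, z up, the work surface at z = 0. Lengths are in m, angles in rad, forces in N, time in s.
With the tool pointing down it reaches from about 0.4 to 0.85 m from the base axis. Payload 4.5 kg.
Tool frame: the origin (TCP) lies on the centre line of the jaws, within the pads' length; the fingertips stand 8 mm ahead of it and the grasp point (between the pads) lies 11 mm behind it; z points along the fingers, x is the direction in which the jaws open and shut, and the axes are right-handed (so a half turn about z gives the same grasp; the last joint's range is limited). The gripper opens to 88 mm and grips with 3 to 60 N. Pads are 18 mm wide; open, the fingers measure 123 mm over their backs; the gripper's body (75 mm by 187 mm) begins 45 mm behind the grasp point.
Start: joints at [1.175, 0.689, -0.195, 1.565, 0.157, 0.902, -0.215], TCP at [0.26, -0.568, 0.247] pointing down, gripper open.
Joint ranges: [-3.01, 3.01], [-0.46, 2.08], [-1.47, 1.51], [0.13, 2.56], [-1, 4.14], [0.04, 2.09], [-2.66, 2.66]. Speed limits (rad/s): [2.57, 2.57, 3.14, 3.14, 3.14, 3.14, 3.14].

INTERFACE

Orientations are given as a unit quaternion [x, y, z, w].
In Python, from plant import r gives the robot as it stands.
- The arm moves only by the shell command python3 -m pendant 'ROWS' [FORCE]. ROWS is JSON, a list of rows, each a list of 3 entries, a list of its own where there are three numbers: the turn, a rotation vector about the tool's x, y, z in rad, then the shift along the tool's x, y, z in m, then the opening, from 0 (shut) to 1 (fully open). In form: [[[wx, wy, wz], [tx, ty, tz], claw], ...]. A call has 1 to 10 rows; each row is the pose to reach, as a shift and turn from the pose commanded when the call began, along the tool's axes at that moment; what a row does not reach only later rows make up. A row lasts 1/10 s, in which the tool goes at most 50 mm and 8.59 degrees, less where a joint would pass 70% of its speed; a pose out of reach is approached as far as the arm can. A call with a gripper value outside its range is refused whole. The fingers move at their own pace and stop on an object; FORCE is the grip in N (left out, the last holds). Time passes only in rows, so rows that repeat a pose let the fingers close. It gives the time, the measured TCP pose, the force and the opening at its end, in the units of the state.
- r.get_state(): the state, without advancing time (a new reading comes with each control period).
- r.snapshot(name): name is "side" or "top"; returns a dict with "image" (480x640x3 uint8, red, green, blue), "mtx" (3x3 intrinsics, pixels), "R" (3x3) and "t" (3): a world point X has camera coordinates R X + t. Camera axes: x right, y down, z forward; pixel columns grow to the right and rows downward; lengths in m; the calibration is good to about 2 mm. A picture is of the moment at which its call begins. There is no depth.
- r.finish_job(): hands the job in, once; it reports no verdict.
The state is a dict: "clock": time; "q": joint angles; "qd": joint speeds; "joint_torque": joint torques, N m; "tool_pos": TCP position; "eef_rot": TCP orientation; "contact_force": force on the tool from outside, world axes, zero at the start; "moment": the same for the moment, N m; "opening": opening from 0.0 (shut) to 1.0 (fully open).
Only numpy, scipy, OpenCV 4.12 (cv2) and the standard library are available. Lean on these libraries where they do the work, as an engineer would, in place of code of your own. Each camera call takes 0.05 s, during which the arm holds its last target. There are 200 camera calls.

## Working session

There is one attempt and no reset: what is moved stays moved. The work goes in short steps, Python scripts to look and compute and a shell command to move; the robot and the scene stay as the last step left them, time stands still between calls to the robot, and variables do not carry over. Pictures are saved under pics/ and viewed, about 8 in all and at most 12, crops included, and the job is handed in when it is done.

```bash
mkdir -p pics; ls; cat > h.py <<'E'
import numpy as np,cv2,pickle
from plant import r
def snap(n,f):
    s=r.snapshot(n); cv2.imwrite(f'pics/{f}.png',cv2.cvtColor(s['image'],cv2.COLOR_RGB2BGR)); pickle.dump(s,open(f'pics/{f}.pkl','wb')); return s
def load(f): return pickle.load(open(f'pics/{f}.pkl','rb'))
def ray(s,uv,z):
    R,t=np.array(s['R']),np.array(s['t']); c=-R.T@t
    d=R.T@np.linalg.inv(s['mtx'])@np.array([uv[0],uv[1],1.])
    return c+d*(z-c[2])/d[2]
def plane(s,uv,p,n):
    R,t=np.array(s['R']),np.array(s['t']); c=-R.T@t
    d=R.T@np.linalg.inv(s['mtx'])@np.array([uv[0],uv[1],1.])
    return c+d*(np.dot(np.array(p)-c,n)/np.dot(d,n))
def proj(s,X):
    p=np.array(s['mtx'])@(np.array(s['R'])@np.array(X)+np.array(s['t'])); return p[:2]/p[2]
E
python3 - <<'E'
from h import *
a=snap('top','t0');b=snap('side','s0')
for s in(a,b):print(np.round(-np.array(s['R']).T@s['t'],3),np.round(s['R'],2).tolist(),s['mtx'][0])
st=r.get_state();print({k:np.round(st[k],3).tolist() for k in st})
E
```

```text
pics
[ 0.495 -0.018  1.107] [[0.01, -1.0, -0.01], [-1.0, -0.01, -0.09], [0.09, 0.01, -1.0]] [554.77206313   0.         313.50730336]
[0.236 0.639 0.781] [[-0.88, -0.47, -0.02], [-0.3, 0.6, -0.74], [0.36, -0.65, -0.67]] [451.98423614   0.         318.31511284]
{'clock': 0.1, 'q': [1.175, 0.69, -0.195, 1.566, 0.157, 0.903, -0.215], 'qd': [-0.0, -0.0, 0.002, -0.003, -0.0, -0.001, -0.002], 'joint_torque': [-0.004, -52.85, -1.272, -15.384, -0.053, 0.002, 0.0], 'tool_pos': [0.26, -0.568, 0.246], 'eef_rot': [0.842, -0.54, -0.001, -0.0], 'contact_force': [-0.515, -0.096, -0.368], 'moment': [0.008, -0.031, -0.058], 'opening': 1.003}
```

View pics/t0.png

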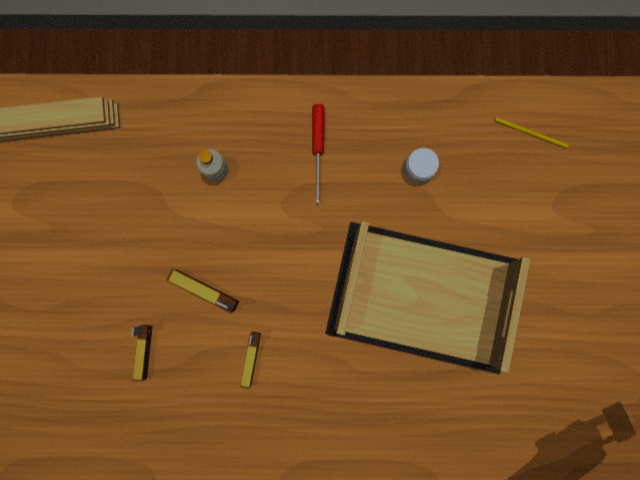

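View pics/s0.png

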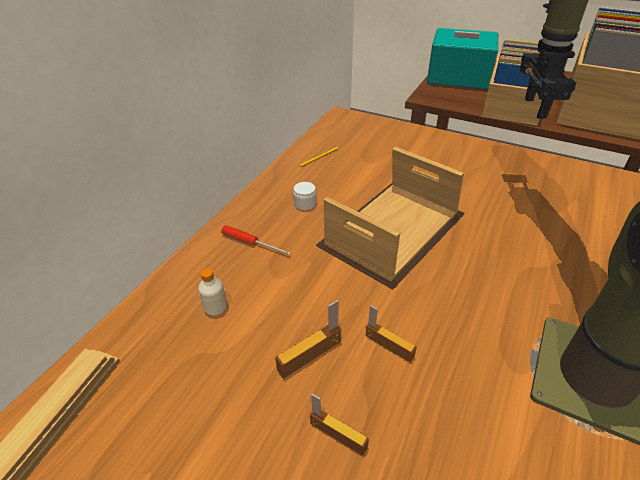

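```bash
python3 - <<'E'
from h import *
s=load('t0');im=cv2.cvtColor(s['image'],cv2.COLOR_RGB2BGR)
a=cv2.resize(im[210:385,320:540],None,fx=3.4,fy=3.4,interpolation=cv2.INTER_CUBIC)
a=cv2.convertScaleAbs(a,alpha=1.5); cv2.imwrite('pics/c1.png',a)
s2=load('s0');jm=cv2.cvtColor(s2['image'],cv2.COLOR_RGB2BGR)
b=cv2.resize(im[260:390,125:265],(560,520),interpolation=cv2.INTER_CUBIC)
c=cv2.resize(jm[290:460,260:425],(240,247),interpolation=cv2.INTER_CUBIC)
o=np.zeros((520,800,3),np.uint8);o[:,:560]=cv2.convertScaleAbs(b,alpha=1.5);o[:247,560:]=c;cv2.imwrite('pics/c2.png',o)
# yellow inlays & dark wood
hsv=cv2.cvtColor(im,cv2.COLOR_BGR2HSV)
m=cv2.inRange(hsv,(20,120,90),(35,255,255))
cs,_=cv2.findContours(m,cv2.RETR_EXTERNAL,cv2.CHAIN_APPROX_NONE)
for k in cs:
  if cv2.contourArea(k)>80:
    rc=cv2.minAreaRect(k);P=np.array([ray(s,p,.045)[:2] for p in cv2.boxPoints(rc)])
    print(np.round(rc[0],1),P.round(4).tolist(),np.linalg.norm(P[1]-P[0]).round(4),np.linalg.norm(P[2]-P[1]).round(4))
E
```

```text
[248.1 366.1] [[0.3253, 0.1267], [0.4002, 0.1143], [0.3973, 0.0971], [0.3224, 0.1096]] 0.076 0.0175
[139.  358.8] [[0.3367, 0.3298], [0.4116, 0.3244], [0.4099, 0.3076], [0.335, 0.3131]] 0.0751 0.0169
[193.9 286.7] [[0.5215, 0.2687], [0.5422, 0.259], [0.4981, 0.1681], [0.4776, 0.178]] 0.0229 0.101
[515.  314.4] [[0.3564, -0.3622], [0.5715, -0.4092], [0.5688, -0.4239], [0.3538, -0.3767]] 0.2202 0.015
[418.7 296.3] [[0.4315, -0.0416], [0.6395, -0.1025], [0.5582, -0.3814], [0.3534, -0.3162]] 0.2167 0.2905
[531.4 132.2] [[0.8386, -0.3617], [0.8471, -0.3651], [0.7921, -0.5059], [0.7837, -0.5025]] 0.0092 0.1512
[ 51.2 114.3] [[0.8586, 0.6154], [0.8842, 0.4111], [0.835, 0.4034], [0.8095, 0.6069]] 0.206 0.0498
```

View pics/c1.png

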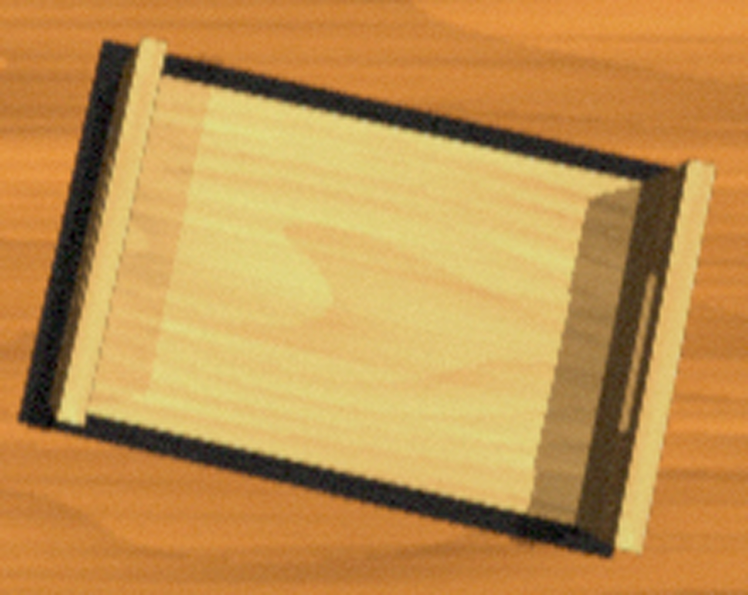

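View pics/c2.png

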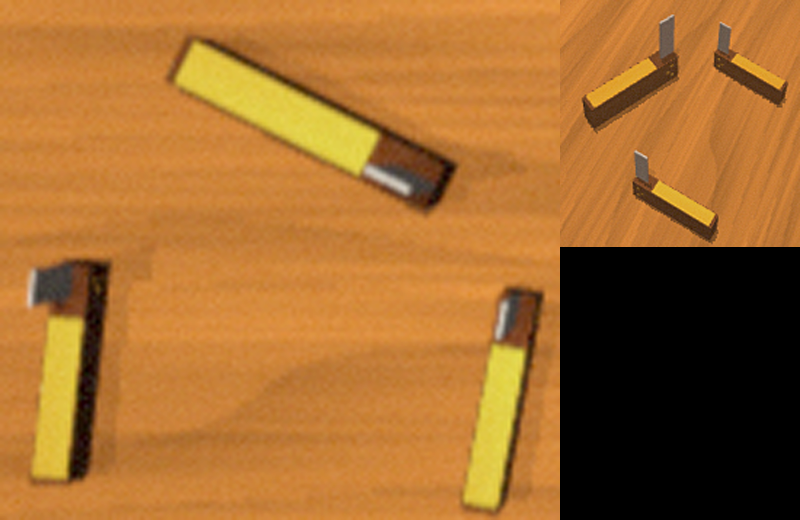

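The square meant: of the three look-alikes at top-view pixels (194,287), (139,359), (248,366), the first is clearly largest (inlay 101×23 mm versus 75×17 mm). Its heel is at the right end, about (235,303). In the crate crop, the loose board is the right-hand one, with its top at x≈685–715 (crop px), and the fixed board is on the left.

```bash
python3 - <<'E'
from h import *
s=load('t0');g=lambda u,v,z:ray(s,(320+(u+.5)/3.4-.5,210+(v+.5)/3.4-.5),z)
f=lambda u,v,z:ray(s,(125+(u+.5)/4-.5,260+(v+.5)/4-.5),z)
for n,p in dict(fo1=(142,38,.145),fi1=(167,43,.145),fo2=(57,420,.145),fi2=(84,425,.145),li1=(686,160,.145),lo1=(715,170,.145),li2=(617,548,.145),lo2=(641,552,.145),m1=(103,40,.003),m2=(18,421,.003),m3=(612,555,.003),fl1=(165,78,.015),fl2=(640,180,.015),hinge1=(635,180,.015),hinge2=(577,525,.015)).items():print(n,g(*p).round(4))
print('free end',f(190,38,.045).round(4),f(172,80,.045).round(4),'heel top',f(452,163,.045).round(4),'heel bottom',f(430,208,0).round(4),f(455,166,0).round(4))
E
```

```text
fo1 [ 0.6252 -0.0939  0.145 ]
fi1 [ 0.6227 -0.1068  0.145 ]
fo2 [ 0.4306 -0.0509  0.145 ]
fi2 [ 0.4282 -0.0645  0.145 ]
li1 [ 0.5642 -0.3711  0.145 ]
lo1 [ 0.5592 -0.3857  0.145 ]
li2 [ 0.3693 -0.3314  0.145 ]
lo2 [ 0.3674 -0.3433  0.145 ]
m1 [ 0.6431 -0.0822  0.003 ]
m2 [ 0.4203 -0.0332  0.003 ]
m3 [ 0.3467 -0.3747  0.003 ]
fl1 [ 0.6194 -0.1176  0.015 ]
fl2 [ 0.5618 -0.392   0.015 ]
hinge1 [ 0.5617 -0.3892  0.015 ]
hinge2 [ 0.365  -0.3514  0.015 ]
free end [0.5431 0.2611 0.045 ] [0.5229 0.2691 0.045 ] heel top [0.4844 0.1342 0.045 ] heel bottom [0.4616 0.1511 0.    ] [0.4824 0.1391 0.    ]
```

```bash
cat >> h.py <<'E'
from scipy.spatial.transform import Rotation as Ro
def rel(p,yaw,tilt0=False):
    """turn/shift in tool axes to reach TCP p with tool x at world yaw (deg), tool straight down"""
    st=r.get_state();T=Ro.from_quat(st['eef_rot']);a=np.radians(yaw)
    G=Ro.from_matrix(np.array([[np.cos(a),np.sin(a),0],[np.sin(a),-np.cos(a),0],[0,0,-1]]))
    print('turn',(T.inv()*G).as_rotvec().round(4),'shift',T.inv().apply(np.array(p)-st['tool_pos']).round(4))
def show():
    st=r.get_state();M=Ro.from_quat(st['eef_rot']).as_matrix()
    print('t',round(st['clock'],2),'p',np.round(st['tool_pos'],4),'xyaw',np.degrees(np.arctan2(M[1,0],M[0,0])).round(2),'tilt z',M[:,2].round(4),'F',np.round(st['contact_force'],2),'M',np.round(st['moment'],3),'op',round(st['opening'],3))
XC=np.array([.9774,-.2115,0]);YC=np.array([.2115,.9774,0]);H=np.array([.4638,-.3710,.015])
E
python3 -m pendant '[[[0,0,-0.35],[-0.251,-0.336,-0.014],1],[[0,0,-0.35],[-0.251,-0.336,-0.014],1],[[0,0,-0.35],[-0.251,-0.336,-0.014],1],[[0,0,-0.35],[-0.251,-0.336,-0.014],1],[[0,0,-0.35],[-0.251,-0.336,-0.014],1],[[0,0,-0.35],[-0.251,-0.336,-0.014],1],[[0,0,-0.35],[-0.251,-0.336,-0.014],1],[[0,0,-0.35],[-0.251,-0.336,-0.014],1],[[0,0,-0.35],[-0.251,-0.336,-0.014],1],[[0,0,-0.35],[-0.251,-0.336,-0.014],1]]' 30
python3 -c "
from h import *
show();rel([.5096,.2158,.25],-25.9)"
```

```text
clock: 1.1
tool_pos: [0.4631, -0.196, 0.2608]
eef_rot: [0.924, -0.382, 0.0, -0.001]
contact_force: [0.2, -1.0, 0.1]
opening: 1.0
t 1.1 p [ 0.4631 -0.196   0.2608] xyaw -44.89 tilt z [ 0.0012  0.0018 -1.    ] F [ 0.18 -0.98  0.05] M [-0.015  0.021  0.009] op 1.0
turn [-2.200e-03  1.000e-04 -3.315e-01] shift [-0.2577 -0.3245  0.0116]
```

```bash
python3 -m pendant '[[[0,0,-0.33],[-0.258,-0.325,0.012],1],[[0,0,-0.33],[-0.258,-0.325,0.012],1],[[0,0,-0.33],[-0.258,-0.325,0.012],1],[[0,0,-0.33],[-0.258,-0.325,0.012],1],[[0,0,-0.33],[-0.258,-0.325,0.012],1],[[0,0,-0.33],[-0.258,-0.325,0.012],1],[[0,0,-0.33],[-0.258,-0.325,0.012],1],[[0,0,-0.33],[-0.258,-0.325,0.012],1],[[0,0,-0.33],[-0.258,-0.325,0.012],1],[[0,0,-0.33],[-0.258,-0.325,0.012],1]]'
python3 -m pendant '[[[0,0,0],[0,0,0],1],[[0,0,0],[0,0,0],1]]'
python3 -c "
from h import *
show();rel([.5096,.2158,.10],-25.9);rel([.5096,.2158,.015],-25.9)"
```

```text
clock: 2.1
tool_pos: [0.511, 0.2132, 0.2482]
eef_rot: [0.974, -0.227, -0.0, -0.0]
contact_force: [-0.7, -1.0, -0.1]
opening: 0.999
clock: 2.3
tool_pos: [0.5113, 0.2082, 0.2484]
eef_rot: [0.973, -0.231, 0.0, 0.001]
contact_force: [0.9, 0.4, 1.0]
opening: 0.999
t 2.3 p [0.5113 0.2082 0.2484] xyaw -26.67 tilt z [-6.0e-04 -2.8e-03 -1.0e+00] F [0.93 0.41 0.96] M [-0.019 -0.01  -0.017] op 0.999
turn [ 0.0028 -0.0007 -0.0134] shift [-0.0051 -0.0064  0.1484]
turn [ 0.0028 -0.0007 -0.0134] shift [-0.0051 -0.0066  0.2334]
```

```bash
python3 -m pendant '[[[0,0,-0.013],[-0.004,-0.006,0.05],1],[[0,0,-0.013],[-0.004,-0.006,0.1],1],[[0,0,-0.013],[-0.004,-0.006,0.165],1],[[0,0,-0.013],[-0.004,-0.006,0.165],1],[[0,0,-0.013],[-0.004,-0.006,0.165],1],[[0,0,-0.013],[-0.004,-0.006,0.165],1]]'
python3 - <<'E'
from h import *
show();s=snap('side','s1');t=snap('top','t1')
a=cv2.resize(s['image'][230:400,220:420],(600,510))[:,:,::-1];b=t['image'][240:340,150:250][:,:,::-1]
o=np.zeros((510,800,3),np.uint8);o[:,:600]=a;o[:200,600:]=cv2.resize(b,(200,200));cv2.imwrite('pics/c3.png',o)
rel([.5096,.2158,.015],-25.9)
E
```

```text
clock: 2.9
tool_pos: [0.5108, 0.2177, 0.0843]
eef_rot: [0.975, -0.223, 0.0, 0.0]
contact_force: [0.8, -0.8, 0.8]
opening: 1.003
t 2.9 p [0.5108 0.2177 0.0843] xyaw -25.79 tilt z [ 8.e-04 -6.e-04 -1.e+00] F [ 0.78 -0.83  0.77] M [-0.    -0.069 -0.003] op 1.003
turn [-0.0022 -0.0021  0.0026] shift [-0.0005  0.0036  0.0704]
```

View pics/c3.png

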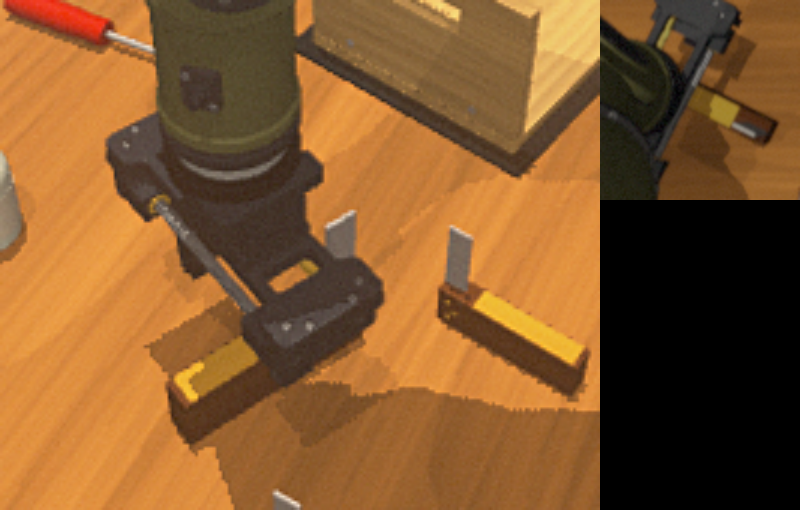

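The fingers straddle the stock, with the body clear of the blade (blade at crop px (340,240)). Descending and gripping.

```bash
python3 -m pendant '[[[0,0,0],[0,0.002,0.03],1],[[0,0,0],[0,0.003,0.06],1],[[0,0,0],[0,0.003,0.07],1],[[0,0,0],[0,0.003,0.07],1],[[0,0,0],[0,0.003,0.07],1]]'
python3 -c "
from h import *
show()"
python3 -m pendant '[[[0,0,0],[0,0,0],0],[[0,0,0],[0,0,0],0],[[0,0,0],[0,0,0],0],[[0,0,0],[0,0,0],0],[[0,0,0],[0,0,0],0],[[0,0,0],[0,0,0],0],[[0,0,0],[0,0,0],0],[[0,0,0],[0,0,0],0],[[0,0,0],[0,0,0],0],[[0,0,0],[0,0,0],0]]' 30
python3 -c "
from h import *
show()"
```

```text
clock: 3.5
tool_pos: [0.5096, 0.2169, 0.015]
eef_rot: [0.975, -0.222, 0.001, -0.001]
contact_force: [0.4, 0.5, 0.9]
opening: 1.001
t 3.5 p [0.5096 0.2169 0.015 ] xyaw -25.68 tilt z [ 0.0018  0.001  -1.    ] F [0.36 0.46 0.91] M [-0.002 -0.034 -0.055] op 1.001
clock: 4.5
tool_pos: [0.5088, 0.2164, 0.0137]
eef_rot: [0.975, -0.222, 0.0, 0.0]
contact_force: [0.6, -0.4, -1.2]
opening: 0.27
t 4.5 p [0.5088 0.2164 0.0137] xyaw -25.67 tilt z [ 0.e+00 -1.e-04 -1.e+00] F [ 0.63 -0.36 -1.2 ] M [-0.019 -0.082 -0.002] op 0.27
```

```bash
python3 -m pendant '[[[0,0,0],[0,0,-0.02],0],[[0,0,0],[0,0,-0.05],0],[[0,0,0],[0,0,-0.10],0],[[0,0,0],[0,0,-0.15],0],[[0,0,0],[0,0,-0.20],0],[[0,0,0],[0,0,-0.22],0],[[0,0,0],[0,0,-0.22],0],[[0,0,0],[0,0,-0.22],0]]'
python3 -c "
from h import *
show();rel([.4892,-.2537,.235],-12.2)"
```

```text
clock: 5.3
tool_pos: [0.5081, 0.2158, 0.2327]
eef_rot: [0.975, -0.222, -0.001, 0.001]
contact_force: [-0.6, -0.6, -2.1]
opening: 0.267
t 5.3 p [0.5081 0.2158 0.2327] xyaw -25.68 tilt z [-0.0014 -0.0012 -1.    ] F [-0.6  -0.61 -2.08] M [-0.023 -0.06  -0.01 ] op 0.267
turn [ 0.0016  0.001  -0.2352] shift [ 0.1864  0.4313 -0.0017]
```

```bash
python3 -m pendant '[[[0,0,-0.02],[0.01,0.02,0],0],[[0,0,-0.05],[0.025,0.06,0],0],[[0,0,-0.08],[0.044,0.1,0],0],[[0,0,-0.11],[0.062,0.143,0],0],[[0,0,-0.14],[0.08,0.186,0],0],[[0,0,-0.17],[0.1,0.23,0],0],[[0,0,-0.2],[0.12,0.28,0],0],[[0,0,-0.22],[0.14,0.325,0],0],[[0,0,-0.235],[0.16,0.37,0],0],[[0,0,-0.235],[0.174,0.405,0],0]]'
python3 -m pendant '[[[0,0,0],[0.008,0.017,0],0],[[0,0,0],[0.012,0.026,0],0],[[0,0,0],[0.012,0.026,0],0],[[0,0,0],[0.012,0.026,0],0]]'
python3 - <<'E'
from h import *
show()
s=snap('side','s2');t=snap('top','t2')
a=cv2.resize(s['image'][60:260,280:510],(400,348))[:,:,::-1];b=t['image'][190:400,320:540][:,:,::-1]
o=np.zeros((400,800,3),np.uint8);o[:348,:400]=a;o[:382,400:]=cv2.resize(b,(400,382));cv2.imwrite('pics/c4.png',o)
E
```

```text
clock: 6.3
tool_pos: [0.4878, -0.2271, 0.2308]
eef_rot: [0.994, -0.107, -0.003, -0.0]
contact_force: [-0.2, 0.2, -3.3]
opening: 0.273
clock: 6.7
tool_pos: [0.4961, -0.2498, 0.2327]
eef_rot: [0.994, -0.105, -0.001, -0.001]
contact_force: [-0.2, 0.1, -2.5]
opening: 0.27
t 6.7 p [ 0.4961 -0.2498  0.2327] xyaw -12.06 tilt z [-0.0018  0.0022 -1.    ] F [-0.16  0.14 -2.51] M [ 0.092 -0.061  0.028] op 0.27
```

View pics/c4.png

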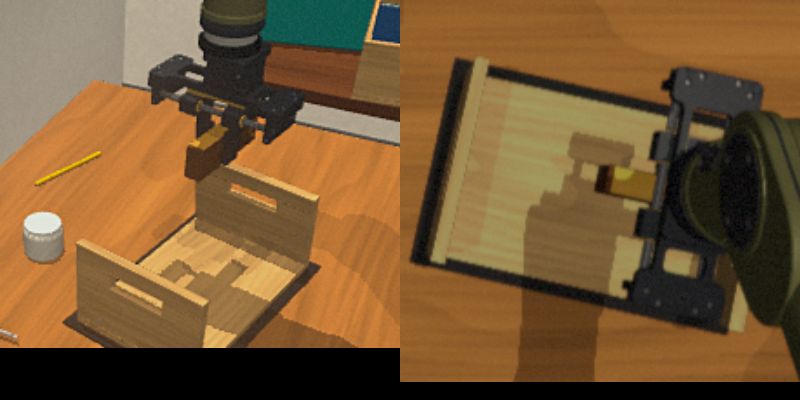

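```bash
python3 -m pendant '[[[0,0,0],[0,0,0.02],0],[[0,0,0],[0,0,0.05],0],[[0,0,0],[0,0,0.08],0],[[0,0,0],[0,0,0.11],0],[[0,0,0],[0,0,0.14],0],[[0,0,0],[0,0,0.17],0],[[0,0,0],[0,0,0.185],0],[[0,0,0],[0,0,0.192],0],[[0,0,0],[0,0,0.192],0],[[0,0,0],[0,0,0.192],0]]'
python3 -c "
from h import *
show()
for i in range(4):
  r.snapshot('top');show()"

```

```text
clock: 7.8
tool_pos: [0.4973, -0.2515, 0.0426]
eef_rot: [0.994, -0.106, 0.001, 0.0]
contact_force: [1.2, 0.4, -3.2]
opening: 0.269
t 7.8 p [ 0.4973 -0.2515  0.0426] xyaw -12.16 tilt z [ 1.6e-03 -3.0e-04 -1.0e+00] F [ 1.18  0.41 -3.21] M [-0.002 -0.033  0.014] op 0.269
t 7.85 p [ 0.4973 -0.2519  0.0428] xyaw -12.18 tilt z [ 1.9e-03 -6.0e-04 -1.0e+00] F [ 0.39  0.47 -2.71] M [ 0.026 -0.05   0.04 ] op 0.273
t 7.9 p [ 0.4973 -0.252   0.0429] xyaw -12.2 tilt z [ 2.e-03 -7.e-04 -1.e+00] F [ 0.05  0.04 -2.6 ] M [ 0.04  -0.023  0.067] op 0.27
t 7.95 p [ 0.4971 -0.2521  0.0428] xyaw -12.2 tilt z [ 1.8e-03 -7.0e-04 -1.0e+00] F [-0.3   0.69 -2.52] M [ 0.026 -0.078  0.045] op 0.27
t 8.0 p [ 0.497  -0.2522  0.0427] xyaw -12.21 tilt z [ 1.7e-03 -7.0e-04 -1.0e+00] F [ 0.16  0.48 -2.42] M [ 0.083 -0.097  0.038] op 0.266
```

```bash
cat >> h.py <<'E'
def avg(n=6):
    A=[]
    for i in range(n):
        r.snapshot('top');st=r.get_state();A.append(np.r_[st['contact_force'],st['moment'],st['tool_pos'],Ro.from_quat(st['eef_rot']).as_matrix()[:,2]])
    m=np.mean(A,0);F=m[:3]
    print('t',round(st['clock'],2),'F crate xyz',np.round([F@XC,F@YC,F[2]],2),'M crate',np.round([m[3:6]@XC,m[3:6]@YC,m[5]],3),'p crate',np.round([(m[6:9]-H)@XC,(m[6:9]-H)@YC,m[8]-.015],4),'tilt',np.round([m[9:]@XC,m[9:]@YC],4));show()
E
python3 -m pendant '[[[0,0,0],[0,0,0.006],0],[[0,0,0],[0,0,0.009],0],[[0,0,0],[0,0,0.009],0]]'
python3 -c "
from h import *
avg()"
python3 -m pendant '[[[0,0,0],[0,0,0.001],0],[[0,0,0],[0,0,0.002],0],[[0,0,0],[0,0,0.002],0]]'
python3 -c "
from h import *
avg()"
```

```text
clock: 8.3
tool_pos: [0.496, -0.2518, 0.0322]
eef_rot: [0.994, -0.106, -0.0, -0.0]
contact_force: [-0.1, -0.3, -2.3]
opening: 0.269
t 8.6 F crate xyz [-0.1  -0.21 -2.51] M crate [ 0.06  -0.052 -0.015] p crate [0.0066 0.1233 0.0176] tilt [-0.0001 -0.    ]
t 8.6 p [ 0.4965 -0.2519  0.0328] xyaw -12.2 tilt z [ 2.e-04 -1.e-04 -1.e+00] F [ 0.15  0.71 -2.94] M [ 0.048 -0.008 -0.005] op 0.273
clock: 8.9
tool_pos: [0.4963, -0.2519, 0.0306]
eef_rot: [0.994, -0.106, -0.0, 0.0]
contact_force: [0.1, 0.0, -2.7]
opening: 0.268
t 9.2 F crate xyz [ 0.53 -0.03 -3.09] M crate [ 0.054 -0.074  0.008] p crate [0.0067 0.1233 0.0157] tilt [ 0.     -0.0001]
t 9.2 p [ 0.4964 -0.252   0.0307] xyaw -12.2 tilt z [ 0.e+00 -1.e-04 -1.e+00] F [ 0.4  -0.19 -2.71] M [ 0.011 -0.076  0.035] op 0.272
```

```bash

python3 -m pendant '[[[0,0,0],[0,0,0.001],0],[[0,0,0],[0,0,0.001],0],[[0,0,0],[0,0,0.001],0]]'
python3 -c "
from h import *
avg()"
python3 -m pendant '[[[0,0,0],[0,0,0.001],0],[[0,0,0],[0,0,0.001],0],[[0,0,0],[0,0,0.001],0]]'
python3 -c "
from h import *
avg()"
```

```text
clock: 9.5
tool_pos: [0.4964, -0.2519, 0.0297]
eef_rot: [0.994, -0.106, -0.0, 0.0]
contact_force: [0.6, -0.4, -2.2]
opening: 0.266
t 9.8 F crate xyz [-0.03 -0.59 -2.72] M crate [ 0.066 -0.065  0.018] p crate [0.0067 0.1233 0.0147] tilt [ 0.0001 -0.0001]
t 9.8 p [ 0.4964 -0.2519  0.0298] xyaw -12.2 tilt z [ 1.e-04 -1.e-04 -1.e+00] F [-0.36 -1.41 -2.83] M [ 0.054 -0.09   0.001] op 0.269
clock: 10.1
tool_pos: [0.4965, -0.252, 0.0288]
eef_rot: [0.994, -0.106, 0.0, 0.0]
contact_force: [0.2, 1.0, -2.3]
opening: 0.268
t 10.4 F crate xyz [ 0.   -0.01 -2.34] M crate [ 0.009 -0.125 -0.005] p crate [0.0068 0.1233 0.0138] tilt [ 0.0002 -0.0001]
t 10.4 p [ 0.4965 -0.252   0.0288] xyaw -12.2 tilt z [ 2.e-04 -1.e-04 -1.e+00] F [-0.34 -0.81 -2.07] M [-0.046 -0.081 -0.025] op 0.269
```

```bash

python3 -m pendant '[[[0,0,0],[0,0,0.0005],0],[[0,0,0],[0,0,0.0005],0],[[0,0,0],[0,0,0.0005],0]]'
python3 -c "
from h import *
avg()"
python3 -m pendant '[[[0,0,0],[0,0,0.0005],0],[[0,0,0],[0,0,0.0005],0],[[0,0,0],[0,0,0.0005],0]]'
python3 -c "
from h import *
avg()"
```

```text
clock: 10.7
tool_pos: [0.4965, -0.252, 0.0286]
eef_rot: [0.994, -0.106, 0.0, 0.0]
contact_force: [-0.7, -0.2, 4.9]
opening: 0.27
t 11.0 F crate xyz [-0.82 -0.03  5.47] M crate [0.053 0.226 0.009] p crate [0.0068 0.1233 0.0136] tilt [ 0.0004 -0.0002]
t 11.0 p [ 0.4965 -0.2519  0.0286] xyaw -12.2 tilt z [ 3.e-04 -3.e-04 -1.e+00] F [-1.18 -0.77  6.  ] M [0.079 0.222 0.048] op 0.272
clock: 11.3
tool_pos: [0.4965, -0.252, 0.0286]
eef_rot: [0.994, -0.106, 0.0, 0.0]
contact_force: [-1.3, 0.5, 9.8]
opening: 0.269
t 11.6 F crate xyz [-2.09  0.62 10.39] M crate [0.103 0.435 0.002] p crate [0.0068 0.1233 0.0136] tilt [ 0.0005 -0.0005]
t 11.6 p [ 0.4965 -0.252   0.0286] xyaw -12.21 tilt z [ 4.e-04 -6.e-04 -1.e+00] F [-1.68  1.75  9.89] M [0.182 0.411 0.019] op 0.272
```

```bash

python3 -m pendant '[[[0,0,0],[0,0,-0.0008],0],[[0,0,0],[0,0.002,-0.0008],0],[[0,0,0],[0,0.005,-0.0008],0],[[0,0,0],[0,0.009,-0.0008],0],[[0,0,0],[0,0.013,-0.0008],0],[[0,0,0],[0,0.016,-0.0008],0],[[0,0,0],[0,0.018,-0.0008],0],[[0,0,0],[0,0.018,-0.0008],0]]'
python3 -c "
from h import *
avg()"
python3 -m pendant '[[[0,0,0],[0,0.0015,0],0],[[0,0,0],[0,0.003,0],0],[[0,0,0],[0,0.0045,0],0],[[0,0,0],[0,0.006,0],0],[[0,0,0],[0,0.007,0],0],[[0,0,0],[0,0.007,0],0]]'
python3 -c "
from h import *
avg()"
```

```text
clock: 12.4
tool_pos: [0.4927, -0.2702, 0.0286]
eef_rot: [0.994, -0.107, 0.0, 0.0]
contact_force: [1.4, 1.6, 3.4]
opening: 0.266
t 12.7 F crate xyz [0.45 1.05 4.78] M crate [ 0.254 -0.18  -0.014] p crate [0.0069 0.1047 0.0136] tilt [ 0.0005 -0.0008]
t 12.7 p [ 0.4927 -0.2702  0.0286] xyaw -12.23 tilt z [ 3.e-04 -1.e-03 -1.e+00] F [0.49 0.18 4.37] M [ 0.09  -0.226 -0.034] op 0.271
clock: 13.3
tool_pos: [0.4916, -0.2746, 0.0286]
eef_rot: [0.994, -0.106, 0.0, -0.001]
contact_force: [1.5, 5.0, 6.8]
opening: 0.273
t 13.6 F crate xyz [-0.    4.62  6.38] M crate [ 0.885 -0.023 -0.03 ] p crate [0.0068 0.1001 0.0136] tilt [0.0002 0.0021]
t 13.6 p [ 0.4916 -0.2746  0.0286] xyaw -12.12 tilt z [ 6.0e-04  1.9e-03 -1.0e+00] F [0.39 5.12 6.94] M [ 0.855 -0.195 -0.05 ] op 0.272
```

```bash

python3 -m pendant '[[[0,0,0],[0,0.0015,-0.0003],0],[[0,0,0],[0,0.003,-0.0003],0],[[0,0,0],[0,0.0045,-0.0003],0],[[0,0,0],[0,0.006,-0.0003],0],[[0,0,0],[0,0.007,-0.0003],0],[[0,0,0],[0,0.007,-0.0003],0]]'
python3 -c "
from h import *
avg()"
python3 -m pendant '[[[0,0,0],[0,0.001,0],0],[[0,0,0],[0,0.002,0],0],[[0,0,0],[0,0.003,0],0],[[0,0,0],[0,0.003,0],0]]'
python3 -c "
from h import *
avg()"
```

```text
clock: 14.2
tool_pos: [0.4892, -0.2839, 0.0286]
eef_rot: [0.994, -0.107, -0.0, 0.0]
contact_force: [0.6, 2.7, 1.0]
opening: 0.271
t 14.5 F crate xyz [0.59 1.48 0.11] M crate [ 0.286 -0.12   0.019] p crate [0.0064 0.0906 0.0137] tilt [-0.0005 -0.0008]
t 14.5 p [ 0.4892 -0.2838  0.0286] xyaw -12.24 tilt z [-7.e-04 -8.e-04 -1.e+00] F [ 0.61  0.57 -1.45] M [ 0.119 -0.085  0.029] op 0.273
clock: 14.9
tool_pos: [0.4887, -0.2865, 0.0287]
eef_rot: [0.994, -0.106, -0.0, 0.0]
contact_force: [0.0, 1.1, -1.3]
opening: 0.27
t 15.2 F crate xyz [-0.18  0.8  -2.04] M crate [ 0.118 -0.063  0.02 ] p crate [0.0065 0.0879 0.0137] tilt [-0.0004 -0.0005]
t 15.2 p [ 0.4887 -0.2864  0.0287] xyaw -12.22 tilt z [-5.e-04 -4.e-04 -1.e+00] F [-0.14  0.86 -2.47] M [ 0.02  -0.015  0.021] op 0.272
```

```bash

python3 -m pendant '[[[0,0,0],[0,0.0005,0.0002],0],[[0,0,0],[0,0.001,0.0002],0],[[0,0,0],[0,0.001,0.0002],0]]'
python3 -c "
from h import *
avg()"
python3 -m pendant '[[[0,0,0],[0,0.0005,0],0],[[0,0,0],[0,0.001,0],0],[[0,0,0],[0,0.001,0],0]]'
python3 - <<'E'
from h import *
avg()
s=snap('side','s3');t=snap('top','t3')
a=cv2.resize(s['image'][130:250,340:480],(600,514),interpolation=cv2.INTER_CUBIC)[:,:,::-1]
cv2.imwrite('pics/c5.png',a)
E
```

```text
clock: 15.5
tool_pos: [0.4888, -0.2869, 0.0287]
eef_rot: [0.994, -0.106, 0.0, -0.0]
contact_force: [0.7, 3.1, -0.8]
opening: 0.266
t 15.8 F crate xyz [-0.67  2.02 -0.35] M crate [ 0.41   0.039 -0.049] p crate [0.0066 0.0875 0.0137] tilt [-0.      0.0002]
t 15.8 p [ 0.4888 -0.2869  0.0287] xyaw -12.19 tilt z [-0.e+00  1.e-04 -1.e+00] F [-0.17  2.23 -0.41] M [ 0.45  -0.015 -0.067] op 0.269
clock: 16.1
tool_pos: [0.4887, -0.2883, 0.0287]
eef_rot: [0.994, -0.106, 0.0, 0.0]
contact_force: [0.3, 2.1, -0.6]
opening: 0.27
t 16.4 F crate xyz [-0.26  1.82 -0.14] M crate [ 0.354 -0.016 -0.038] p crate [0.0068 0.0862 0.0137] tilt [ 0.0003 -0.0002]
t 16.4 p [ 0.4887 -0.2882  0.0287] xyaw -12.21 tilt z [ 2.e-04 -3.e-04 -1.e+00] F [0.62 0.98 0.24] M [ 0.33  -0.083 -0.021] op 0.271
```

View pics/c5.png

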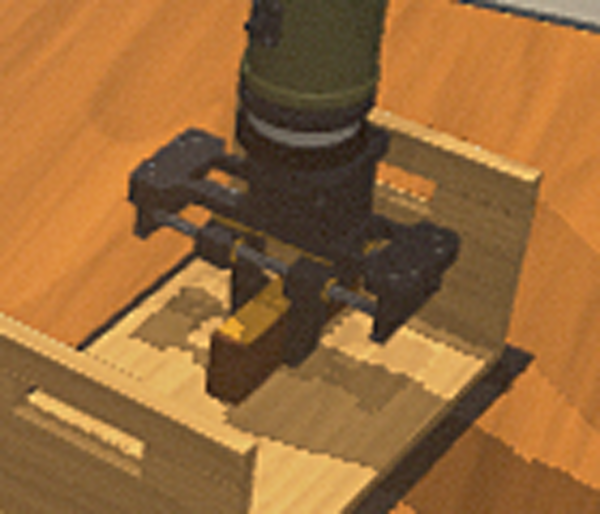

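The square stands flat and the board is nearly upright, though the gripper hides the contact. I continue in small steps, watching the force.

```bash

python3 -m pendant '[[[0,0,0],[0,0.0005,0],0],[[0,0,0],[0,0.0005,0],0]]' >/dev/null
python3 -c "
from h import *
avg(4)"
python3 -m pendant '[[[0,0,0],[0,0.0005,0],0],[[0,0,0],[0,0.0005,0],0]]' >/dev/null
python3 -c "
from h import *
avg(4)"
python3 -m pendant '[[[0,0,0],[0,0.0004,0],0],[[0,0,0],[0,0.0004,0],0]]' >/dev/null
python3 -c "
from h import *
avg(4)"
```

```text
t 16.9 F crate xyz [-0.34  2.29  0.28] M crate [ 0.428 -0.029 -0.039] p crate [0.0068 0.0859 0.0137] tilt [0.0003 0.    ]
t 16.9 p [ 0.4886 -0.2885  0.0287] xyaw -12.2 tilt z [ 2.e-04 -0.e+00 -1.e+00] F [-0.02  2.26 -0.11] M [ 0.444 -0.14  -0.062] op 0.271
t 17.3 F crate xyz [-0.68  2.55  0.64] M crate [ 0.425 -0.015 -0.03 ] p crate [0.0067 0.0853 0.0137] tilt [ 0.0001 -0.    ]
t 17.3 p [ 0.4884 -0.2891  0.0287] xyaw -12.2 tilt z [ 2.e-04 -1.e-04 -1.e+00] F [0.25 2.39 0.12] M [ 0.439 -0.145 -0.024] op 0.268
t 17.7 F crate xyz [-0.28  2.56  0.46] M crate [ 0.474 -0.017 -0.026] p crate [0.0067 0.0849 0.0137] tilt [ 0.0001 -0.    ]
t 17.7 p [ 0.4883 -0.2895  0.0287] xyaw -12.2 tilt z [ 1.e-04 -1.e-04 -1.e+00] F [0.75 2.71 0.28] M [ 0.482 -0.114 -0.   ] op 0.265
```

```bash

python3 -m pendant '[[[0,0,0],[0,0.0006,0],0],[[0,0,0],[0,0.0006,0],0]]' >/dev/null
python3 -c "
from h import *
avg(4)"
python3 -m pendant '[[[0,0,0],[0,0.0005,0],0],[[0,0,0],[0,0.0005,0],0]]' >/dev/null
python3 -c "
from h import *
avg(4)"
python3 -m pendant '[[[0,0,0],[0,0.0005,0],0],[[0,0,0],[0,0.0005,0],0]]' >/dev/null
python3 -c "
from h import *
avg(4)"
```

```text
t 18.1 F crate xyz [-0.33  2.83  1.22] M crate [ 0.494 -0.006 -0.025] p crate [0.0067 0.0842 0.0137] tilt [ 0.0001 -0.0001]
t 18.1 p [ 0.4882 -0.2901  0.0287] xyaw -12.2 tilt z [ 1.e-04 -1.e-04 -1.e+00] F [-0.01  2.76  1.48] M [ 0.462 -0.131 -0.024] op 0.266
t 18.5 F crate xyz [-0.47  3.05  1.27] M crate [ 0.513  0.002 -0.016] p crate [0.0067 0.0838 0.0136] tilt [ 0.0001 -0.    ]
t 18.5 p [ 0.4881 -0.2905  0.0286] xyaw -12.2 tilt z [ 1.e-04 -1.e-04 -1.e+00] F [0.59 2.87 1.18] M [ 0.556 -0.125 -0.054] op 0.266
t 18.9 F crate xyz [-0.33  2.95  0.97] M crate [ 0.557 -0.011 -0.037] p crate [0.0067 0.0833 0.0137] tilt [ 0.0001 -0.0001]
t 18.9 p [ 0.488  -0.291   0.0287] xyaw -12.2 tilt z [ 1.e-04 -1.e-04 -1.e+00] F [0.7  3.06 0.25] M [ 0.52  -0.155 -0.023] op 0.269
```

```bash

python3 -m pendant '[[[0,0,0],[0,0.0006,0],0],[[0,0,0],[0,0.0006,0],0]]' >/dev/null
python3 -c "
from h import *
avg(4)"
python3 -m pendant '[[[0,0,0],[0,0.0006,0],0],[[0,0,0],[0,0.0006,0],0]]' >/dev/null
python3 -c "
from h import *
avg(4)"
python3 -m pendant '[[[0,0,0],[0,0.0006,0],0],[[0,0,0],[0,0.0006,0],0]]' >/dev/null
python3 -c "
from h import *
avg(4)"
```

```text
t 19.3 F crate xyz [0.02 2.84 1.65] M crate [ 0.561 -0.001 -0.004] p crate [0.0067 0.0826 0.0137] tilt [ 0.0001 -0.0001]
t 19.3 p [ 0.4879 -0.2916  0.0287] xyaw -12.2 tilt z [ 1.e-04 -1.e-04 -1.e+00] F [0.43 1.83 2.11] M [ 0.551 -0.128  0.026] op 0.271
t 19.7 F crate xyz [-0.43  2.87  1.4 ] M crate [0.582 0.003 0.014] p crate [0.0067 0.0821 0.0137] tilt [ 0.0001 -0.0001]
t 19.7 p [ 0.4877 -0.2922  0.0286] xyaw -12.21 tilt z [ 0. -0. -1.] F [0.54 3.58 1.2 ] M [ 0.55 -0.1  -0.02] op 0.268
t 20.1 F crate xyz [-0.39  5.16  2.44] M crate [ 0.957  0.011 -0.044] p crate [0.0067 0.082  0.0136] tilt [0.0001 0.0006]
t 20.1 p [ 0.4877 -0.2922  0.0286] xyaw -12.18 tilt z [ 2.e-04  6.e-04 -1.e+00] F [0.7  5.97 2.91] M [ 0.976 -0.243 -0.009] op 0.267
```

```bash

python3 -m pendant '[[[0,0,0],[0,0.0001,0.0002],0],[[0,0,0],[0,0.0001,0.0002],0],[[0,0,0],[0,0.0001,0.0002],0]]' >/dev/null
python3 - <<'E'
from h import *
avg(8)
s=snap('side','s4');t=snap('top','t4')
a=cv2.resize(s['image'][130:250,340:480],(400,343),interpolation=cv2.INTER_CUBIC)
b=cv2.resize(t['image'][210:380,440:540],(400,560),interpolation=cv2.INTER_CUBIC) 
b=cv2.resize(t['image'][210:380,320:540],(400,309),interpolation=cv2.INTER_CUBIC)
o=np.zeros((343,800,3),np.uint8);o[:,:400]=a;o[:309,400:]=b
cv2.imwrite('pics/c6.png',cv2.convertScaleAbs(o[:,:,::-1],alpha=1.3))
E
```

```text
t 20.8 F crate xyz [-0.82  5.33  4.23] M crate [ 1.069  0.152 -0.061] p crate [0.0067 0.082  0.0136] tilt [0.0002 0.0006]
t 20.8 p [ 0.4877 -0.2923  0.0287] xyaw -12.17 tilt z [ 3.e-04  5.e-04 -1.e+00] F [0.09 5.36 5.16] M [ 1.02  -0.085 -0.112] op 0.267
```

View pics/c6.png

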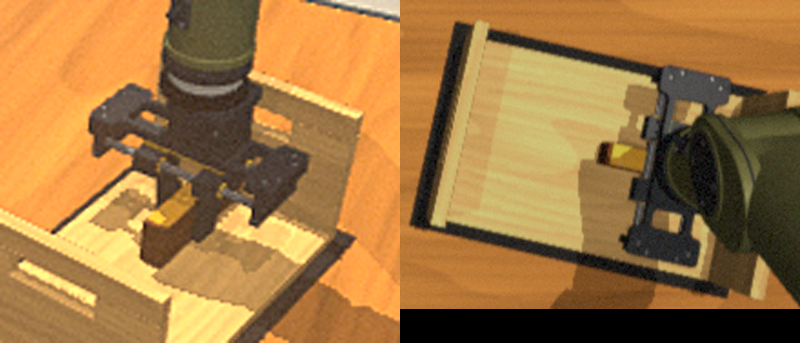

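```bash

python3 -m pendant '[[[0,0,0],[0,0,0],0],[[0,0,0],[0,0,0],0],[[0,0,0],[0,0,0],0],[[0,0,0],[0,0,0],0],[[0,0,0],[0,0,0],0],[[0,0,0],[0,0,0],0],[[0,0,0],[0,0,0],0],[[0,0,0],[0,0,0],0],[[0,0,0],[0,0,0],0],[[0,0,0],[0,0,0],0]]' 
python3 - <<'E'
from h import *
avg(14)
t=load('t4')
for a,b in((-.1,0),(-.1,-.014),(.1,0),(.1,-.014)):
  P=H+a*XC+b*YC;P[2]=.145;u=proj(t,P);print(u.round(1),'crop',((u-[320,210])*1.818+[400,0]).round(0))
E
```

```text
clock: 21.9
tool_pos: [0.4877, -0.2923, 0.0286]
eef_rot: [0.994, -0.106, 0.0, -0.0]
contact_force: [0.2, 6.1, 3.6]
opening: 0.272
t 22.6 F crate xyz [-0.82  5.12  4.53] M crate [ 1.056  0.142 -0.047] p crate [0.0067 0.082  0.0136] tilt [0.0001 0.0006]
t 22.6 p [ 0.4877 -0.2923  0.0286] xyaw -12.18 tilt z [ 2.e-04  6.e-04 -1.e+00] F [0.08 5.27 5.34] M [ 1.074 -0.068 -0.033] op 0.267
[512.1 372.8] crop [749. 296.]
[520.2 374.7] crop [764. 299.]
[533.6 258.3] crop [788.  88.]
[541.6 260.1] crop [803.  91.]
```

```bash

python3 -m pendant '[[[0,0,0],[0,0.0002,0],0],[[0,0,0],[0,0.0002,0],0],[[0,0,0],[0,0.0002,0],0],[[0,0,0],[0,0.0002,0],0],[[0,0,0],[0,0.0002,0],0],[[0,0,0],[0,0.0002,0],0],[[0,0,0],[0,0.0002,0],0],[[0,0,0],[0,0.0002,0],0],[[0,0,0],[0,0.0002,0],0],[[0,0,0],[0,0.0002,0],0]]' 
python3 - <<'E'
from h import *
avg(14)
E
```

```text
clock: 23.6
tool_pos: [0.4877, -0.2922, 0.0286]
eef_rot: [0.994, -0.106, 0.0, -0.0]
contact_force: [0.2, 5.6, 5.1]
opening: 0.272
t 24.3 F crate xyz [-0.77  5.65  4.77] M crate [ 1.116  0.143 -0.048] p crate [0.0067 0.082  0.0136] tilt [0.0001 0.0009]
t 24.3 p [ 0.4877 -0.2923  0.0286] xyaw -12.17 tilt z [ 3.e-04  8.e-04 -1.e+00] F [0.74 5.93 5.9 ] M [ 1.173e+00 -1.170e-01  1.000e-03] op 0.271
```

```bash

python3 -m pendant '[[[0,0,0],[0,-0.0008,-0.0003],0],[[0,0,0],[0,-0.002,-0.0005],0],[[0,0,0],[0,-0.005,-0.001],0],[[0,0,0],[0,-0.01,-0.002],0],[[0,0,0],[0,-0.02,-0.004],0],[[0,0,0],[0,-0.03,-0.006],0],[[0,0,0],[0,-0.035,-0.01],0],[[0,0,0],[0,-0.035,-0.02],0],[[0,0,0],[0,-0.035,-0.05],0],[[0,0,0],[0,-0.035,-0.09],0]]' 
python3 -m pendant '[[[0,0,0],[0,0,-0.04],0],[[0,0,0],[0,0,-0.08],0],[[0,0,0],[0,0,-0.11],0],[[0,0,0],[0,0,-0.11],0],[[0,0,0],[0,0,-0.11],0]]'
python3 -c "
from h import *
show();rel([.54,.09,.23],-12.2)"
```

```text
clock: 25.3
tool_pos: [0.4935, -0.2588, 0.1187]
eef_rot: [0.994, -0.106, -0.002, -0.0]
contact_force: [1.5, -1.4, -3.1]
opening: 0.268
clock: 25.8
tool_pos: [0.4943, -0.2593, 0.2289]
eef_rot: [0.994, -0.107, 0.0, 0.001]
contact_force: [-0.3, -0.2, -3.5]
opening: 0.27
t 25.8 p [ 0.4943 -0.2593  0.2289] xyaw -12.24 tilt z [ 2.0e-04 -1.1e-03 -1.0e+00] F [-0.35 -0.18 -3.51] M [ 0.07  -0.04  -0.024] op 0.27
turn [ 0.001  -0.0005 -0.0007] shift [-0.0294 -0.3511 -0.0015]
```

```bash

python3 -m pendant '[[[0,0,0],[0,-0.02,0],0],[[0,0,0],[-0.004,-0.06,0],0],[[0,0,0],[-0.008,-0.1,0],0],[[0,0,0],[-0.012,-0.145,0],0],[[0,0,0],[-0.016,-0.19,0],0],[[0,0,0],[-0.02,-0.235,0],0],[[0,0,0],[-0.024,-0.28,0],0],[[0,0,0],[-0.028,-0.32,0],0],[[0,0,0],[-0.03,-0.342,0],0],[[0,0,0],[-0.03,-0.351,0],0]]' 
python3 -m pendant '[[[0,0,0],[0,0,0],0],[[0,0,0],[0,0,0.02],0],[[0,0,0],[0,0,0.05],0],[[0,0,0],[0,0,0.08],0],[[0,0,0],[0,0,0.11],0],[[0,0,0],[0,0,0.14],0],[[0,0,0],[0,0,0.17],0],[[0,0,0],[0,0,0.195],0],[[0,0,0],[0,0,0.205],0],[[0,0,0],[0,0,0.205],0]]' 
python3 -c "
from h import *
r.snapshot('top');r.snapshot('top');r.snapshot('top');show()"
```

```text
clock: 26.8
tool_pos: [0.5385, 0.0936, 0.2268]
eef_rot: [0.995, -0.104, -0.002, -0.0]
contact_force: [0.6, -0.6, -2.7]
opening: 0.271
clock: 27.8
tool_pos: [0.5388, 0.0884, 0.0221]
eef_rot: [0.994, -0.107, -0.001, 0.001]
contact_force: [0.4, 0.7, -2.2]
opening: 0.272
t 27.95 p [0.5406 0.09   0.0245] xyaw -12.26 tilt z [ 1.8e-03  1.0e-04 -1.0e+00] F [-0.11  1.12 -1.91] M [ 0.069 -0.087  0.015] op 0.271
```

```bash

python3 -m pendant '[[[0,0,0],[0,0,0.004],0],[[0,0,0],[0,0,0.007],0],[[0,0,0],[0,0,0.0085],0],[[0,0,0],[0,0,0.0085],0]]' 
python3 -c "
from h import *
avg(4)"
python3 -m pendant '[[[0,0,0],[0,0,0.0005],0],[[0,0,0],[0,0,0.001],0],[[0,0,0],[0,0,0.001],0]]' 
python3 -c "
from h import *
avg(4)"
```

```text
clock: 28.35
tool_pos: [0.5397, 0.0906, 0.0148]
eef_rot: [0.994, -0.106, -0.0, 0.0]
contact_force: [-0.5, 0.8, -2.9]
opening: 0.267
t 28.55 F crate xyz [-0.2  -0.02 -2.32] M crate [ 0.05  -0.082  0.002] p crate [-2.340e-02  4.672e-01 -1.000e-04] tilt [ 0.0001 -0.0001]
t 28.55 p [0.5398 0.0906 0.015 ] xyaw -12.2 tilt z [ 1.e-04 -0.e+00 -1.e+00] F [-0.35 -0.04 -2.62] M [ 0.043 -0.119  0.015] op 0.271
clock: 28.85
tool_pos: [0.5398, 0.0906, 0.0138]
eef_rot: [0.994, -0.106, -0.0, 0.0]
contact_force: [-0.7, -0.3, -1.4]
opening: 0.268
t 29.05 F crate xyz [ 0.15 -0.08 -2.65] M crate [ 0.033 -0.066 -0.015] p crate [-0.0234  0.4672 -0.0011] tilt [ 0.     -0.0001]
t 29.05 p [0.5398 0.0905 0.0139] xyaw -12.2 tilt z [ 0.e+00 -1.e-04 -1.e+00] F [-0.01 -0.   -2.99] M [ 0.031 -0.069  0.005] op 0.27
```

Just above contact; one last small step, then release slowly and retreat upwards.

```bash

python3 -m pendant '[[[0,0,0],[0,0,0.0004],0],[[0,0,0],[0,0,0.0005],0],[[0,0,0],[0,0,0.0005],0]]' 
python3 -m pendant '[[[0,0,0],[0,0,0],0.28],[[0,0,0],[0,0,0],0.3],[[0,0,0],[0,0,0],0.33],[[0,0,0],[0,0,0],0.4],[[0,0,0],[0,0,0],0.6],[[0,0,0],[0,0,0],0.8],[[0,0,0],[0,0,0],1],[[0,0,0],[0,0,0],1],[[0,0,0],[0,0,0],1],[[0,0,0],[0,0,0],1]]'
python3 -m pendant '[[[0,0,0],[0,0,-0.01],1],[[0,0,0],[0,0,-0.03],1],[[0,0,0],[0,0,-0.06],1],[[0,0,0],[0,0,-0.1],1],[[0,0,0],[0,0,-0.14],1],[[0,0,0],[0,0,-0.18],1],[[0,0,0],[0,0,-0.22],1],[[0,0,0],[0,0,-0.25],1],[[0,0,0],[0,0,-0.25],1],[[0,0,0],[0,0,-0.25],1]]'
python3 -m pendant '[[[0,0,0],[0.02,-0.04,0],1],[[0,0,0],[0,-0.09,0],1],[[0,0,0],[0,-0.13,0],1],[[0,0,0],[0,-0.17,0],1],[[0,0,0],[0,-0.21,0],1],[[0,0,0],[0,-0.21,0],1],[[0,0,0],[0,-0.21,0],1]]'
python3 - <<'E'
from h import *
show();s=snap('side','s5');t=snap('top','t5')
o=np.zeros((560,800,3),np.uint8)
o[:300,:400]=cv2.resize(s['image'],(400,300));o[:300,400:]=cv2.resize(t['image'],(400,300))
o[300:,:400]=cv2.resize(t['image'][240:390,420:550],(400,462))[:260];o[300:,400:]=cv2.resize(s['image'][140:290,310:480],(400,353))[:260]
cv2.imwrite('pics/c7.png',cv2.convertScaleAbs(o[:,:,::-1],alpha=1.2))
E
```

```text
clock: 29.35
tool_pos: [0.5398, 0.0906, 0.0136]
eef_rot: [0.994, -0.106, 0.0, 0.0]
contact_force: [-0.6, 0.6, 0.7]
opening: 0.267
clock: 30.35
tool_pos: [0.5398, 0.0905, 0.0134]
eef_rot: [0.994, -0.106, 0.0, 0.0]
contact_force: [0.2, -0.6, 0.3]
opening: 0.92
clock: 31.35
tool_pos: [0.5396, 0.0903, 0.2641]
eef_rot: [0.994, -0.106, 0.001, 0.0]
contact_force: [-0.3, -1.2, 0.8]
opening: 0.999
clock: 32.05
tool_pos: [0.5829, 0.2962, 0.2613]
eef_rot: [0.994, -0.105, -0.001, 0.001]
contact_force: [0.5, -0.3, -0.4]
opening: 0.998
t 32.05 p [0.5829 0.2962 0.2613] xyaw -12.07 tilt z [-0.0032 -0.0021 -1.    ] F [ 0.46 -0.32 -0.38] M [-0.081 -0.079  0.006] op 0.998
```

View pics/c7.png

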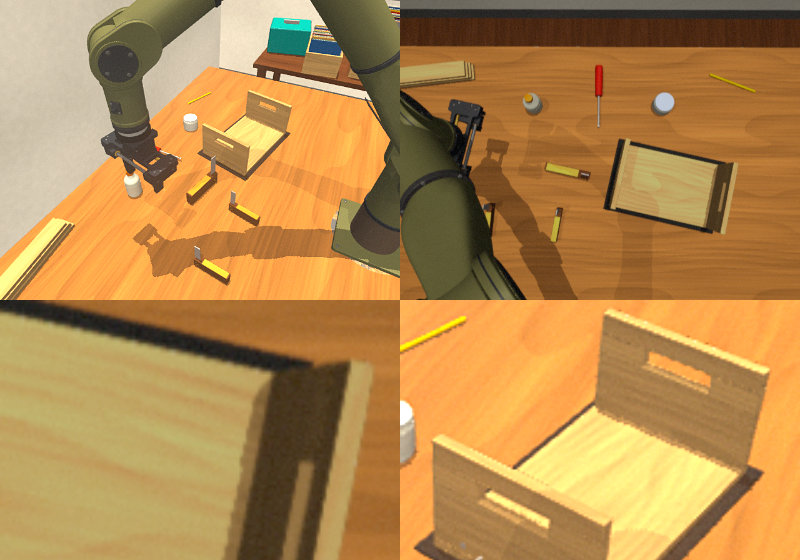

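```bash
python3 - <<'E'
from h import *
from scipy.ndimage import map_coordinates as mc
for n in('t0','t5'):
  s=load(n);g=s['image'].mean(2);O=[]
  for a in list(np.arange(-.09,-.055,.005))+list(np.arange(.055,.09,.005)):
    def edge(lo,hi,sg):
      q=np.arange(lo,hi,.0003);P=[proj(s,np.r_[(H+a*XC+b*YC)[:2],.145]) for b in q];P=np.array(P)
      v=np.convolve(mc(g,[P[:,1],P[:,0]],order=1),np.ones(7)/7,'same');d=sg*np.gradient(v)[8:-8];return q[8:-8][d.argmax()]
    O.append((edge(-.012,.035,-1),edge(.292,.325,-1)))
  O=np.array(O);D=O[:,1]-O[:,0];print(n,np.median(O,0).round(4),'gap',np.median(D).round(4),D.round(4))
E
```

```text
t0 [0.0201 0.3058] gap 0.2859 [0.286  0.2848 0.286  0.2863 0.2848 0.2866 0.2851 0.286  0.2848 0.2857
 0.2863 0.2851 0.2863 0.2854]
t5 [-0.      0.3058] gap 0.3058 [0.3064 0.3052 0.3067 0.3055 0.3055 0.3061 0.3058 0.3055 0.3052 0.3064
 0.3055 0.3058 0.3058 0.3061]
```

The gap measures 305.8 mm against a nominal 306 mm, so the board is upright to about 0.1°. Handing in.

```bash
python3 -c "
from h import *
print(r.finish_job())"
```

```text
the job is handed in; nothing more can be done
None
```

The loose end board is now upright, the square is back on the bench, and the job is handed in at about 32 s on the clock, well under the 72 s limit.

- **Square used:** I took the largest of the three look-alikes.
- **Bringing the board up:** I set the stock on the crate floor and slid the square against the board until its heel stopped at the board's lower edge. I held it there for about 4 s.
- **Forces in the hold:** The wrist read about 5.1–5.7 N towards the board. Downward, about 7 N came through the square, counting its weight. Floor friction and the board carry part of these, so I estimate roughly 5 N on each face. I could not measure each face separately.
- **Highest force seen:** About 13 N on the floor, briefly, at first touchdown and before the square reached the board.
- **Board angle:** In the top view, the distance from the board's inner top edge to the fixed board's outer edge went from 285.9 mm to 305.8 mm. Square would be 306 mm, so the board is upright to about 0.1°, as far as the picture resolves it.
- **Final picture:** The square stands on the bench beside the crate's fixed end, clear of the gripper. The screwdriver, tin and glue look undisturbed.
- **One disagreement:** The heel met the board about 3 mm further than my estimate of the grip position predicted, which is within the error of that estimate. The gripper hid the contact itself, so "no gap" rests on the force stop and the final edge measurement.

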